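# Stack the pump shaft: bushing, copper sleeve, then the keyed yellow hub

### The arm

A 6-joint arm with a two-finger parallel gripper is mounted at the origin on the work surface. World frame = base frame: x ahead of the robot, y to its left, z up, the work surface at z = 0. Lengths are in mm, angles in rad, forces in N, time in s.
With the tool pointing down it reaches from about 300 to 750 mm from the base axis. Payload 8.5 kg.
Tool frame: the origin (TCP) lies at the very end of the fingers, on their centre line; the grasp point (between the pads) lies 19 mm behind it (r.pinch_z is the distance from the TCP to the grasp point, in mm); x points along the fingers, y is the direction in which the jaws open and shut, and the axes are right-handed (so a half turn about x gives the same grasp; the last joint's range is limited). The gripper opens to 88 mm and grips with 3 to 60 N. Pads are 18 mm wide; open, the fingers measure 123 mm over their backs; the gripper's body (75 mm by 187 mm) begins 45 mm behind the grasp point.
Start: joints at [0.992, 0.381, 1.297, -0, 1.464, -0.215], TCP at [195.696, 513.988, 238.748] pointing down, gripper open.
Joint ranges: [-3.11, 3.11], [-0.89, 2.33], [0.22, 2.48], [-1.42, 4.56], [0.17, 2.85], [-2.88, 2.88]. Speed limits (rad/s): [2.39, 2.39, 3.14, 3.14, 3.14, 3.14].

### API

Orientations are given as a 3x3 rotation matrix whose columns are the frame's x, y, z axes.
In Python, from plant import telemetry, optics, r gives the robot as it stands.
- The arm moves only by the tool carry_out, never from a script. Its argument "steps" is a list of rows, each a list of 3 entries, a list of its own where there are three numbers: the shift along the tool's x, y, z in cm, then the turn about the tool's x in degrees, then the opening, from -1 (shut) to 1 (fully open), so that 0 is half open. A call has 1 to 5 rows; each row shifts and turns the commanded pose from where the row before left it, along the tool's axes as they then stand; what a row does not reach is not made up. A row lasts 1/10 s, in which the tool goes at most 50 mm and 8.59 degrees, less where a joint would pass 70% of its speed; a pose out of reach is approached as far as the arm can. A call is refused whole if a number of a shift passes 5 or a number of a turn 8.59, either way. A call with a gripper value outside its range is refused whole. The fingers move at their own pace and stop on an object; "squeeze" is the grip in N (left out, the last holds). Time passes only in rows, so rows that do not move let the fingers close. It gives the time, the measured TCP pose, the force and the opening at its end, in the units of the state.
- telemetry.get_state(): the state, without advancing time (a new reading comes with each control period).
- optics.camera(name): name is "side" or "top" or "wrist"; returns a dict with "img" (420x560x3 uint8, red, green, blue), "depth" (420x560 float32, mm along the optical axis (not along the pixel's ray), 0 where there is no reading), "K" (3x3 intrinsics, pixels), "R" (3x3) and "t" (3): a world point X has camera coordinates R X + t. Camera axes: x right, y down, z forward; pixel columns grow to the right and rows downward; lengths in mm; the calibration is good to about 2 mm. A picture is of the moment at which its call begins.
- r.sign_off(): hands the job in, once; it reports no verdict.
The state is a dict: "time_s": time; "joint_pos": joint angles; "qd": joint speeds; "joint_efforts": joint torques, N m; "ee_pos": TCP position; "ee_rot": TCP orientation; "wrist_force": force on the tool from outside, world axes, zero at the start; "ft_torque": the same for the moment, N m; "opening": finger opening in mm.
Only numpy, scipy, OpenCV 4.12 (cv2) and the standard library are available. Lean on these libraries where they do the work, as an engineer would, in place of code of your own. Each camera call takes 0.05 s, during which the arm holds its last target.

### The job

Build up the upright pump shaft in this order: the large wide-bored blue bushing first, the copper sleeve on top of it, then the yellow hub as the retainer, flange down, each one slid fully home and let go before the next. The hub has a square socket that must find the shaft's square end: rest it lightly on the end, turn it until it drops, and ease it right down onto the sleeve; never force or drop anything. Leave the other parts lying where they are.

Things in the scene. Friction and masses are not known exactly. Their poses are not given: they have to be found in the camera images.
- fixture: Fixed green base that holds the upright shaft: plate 130 x 110 x 12 mm with a round boss 60 mm across up to 18 mm. Above it, on a spring, a dark steel collar 38 mm across, top 36 mm above the work surface: the shoulder the stack stands on. Origin under the plate on the shaft axis; z up. Its yaw does not tell how the shaft's square end is turned.
- seat (a point): Point on the shaft axis at the collar's top (the shoulder), z up. Collar and shaft together give way downward by up to 10 mm on a spring (starts to yield at 4 N, then 2.5 N per mm). From here the shaft is round, 24 mm in diameter, up to 54 mm above this point (top 6 mm tapered to 20), then square up to 74 mm. Home, in mm above this point: bushing 0 to 26, sleeve 26 to 50, hub 50 to 86.
- float (a joint): How far the collar and shaft are pushed down on their spring: 0 m at rest (top), 0.010 at the stop. More than 0.008 (24 N) counts as forcing.
- shaft_top (a point): Top centre of the shaft, 74 mm above seat. Brass-coloured square end 20 mm long, 16.5 mm across flats, 23.3 over corners, the last 3 mm bevelled to 13.5 mm across. The square's angle about the vertical is NOT reported (these axes follow the base plate): it differs every time and is found by feel or seen from above. A stiff brake (2.5 N m) keeps the shaft from turning under light loads.
- bushing_mid (a point): Centre (half-way up) of the large blue bushing: plain ring, outside diameter 42 mm, bore 26 mm, height 26 mm, 35 g or so, standing on end; z along its bore; either end may go down.
- sleeve_mid (a point): Centre (half-way up) of the copper sleeve: plain ring, outside diameter 36 mm, bore 26 mm, height 24 mm, about 100 g, standing on end; z along its bore; either end may go down.
- hub_mid (a point): Centre (half-way up) of the yellow nylon coupling hub, 36 mm high, about 55 g, standing flange down as it must be fitted. Lowest 8 mm: round flange 52 mm across, rim chipped. Above it a square boss 34 x 34 mm, 28 mm high, its flats square to this point's x and y axes. Spoiled if twisted or jammed on the shaft with over 60 N; any part pressed or dropped on another with over 30 N is spoiled.
- hub_socket (a point): In the hub, on its axis 8 mm above its underside: below it a round recess 25.6 mm across, above it a square socket 18 mm wide, sides parallel to the boss flats, right through to the top. It fits the shaft's square only within about 5 degrees, at every quarter turn. Not lined up it stops on the shaft's top (hub underside 63 to 66 mm above seat, lower as it nears the fit); lined up it goes right down onto the sleeve.
- small_bushing: Bystander: slim blue bushing, 29 mm across, bore 13 mm (too small for the shaft), 30 mm high. Origin at the centre of its underside.
- short_bushing: Bystander: short blue bushing, 30 mm across, bore 13 mm, 14 mm high. Origin at the centre of its underside.
- spark_plug: Bystander: stubby spark plug lying down, steel and white ceramic, about 63 mm long, 20 mm thick. Origin at the underside of its middle.
- canister: Bystander: tinplate canister with a knurled brass-coloured screw lid, 73 mm across, 89 mm high. Origin under its centre.
- grease_tin: Bystander: flat red tin, 64 mm across, 28 mm high. Origin under its centre.
- spanner: Bystander: steel spanner 160 mm long lying roughly along world y beyond the fixture. Origin under it.
- flange_ring: Bystander: dark steel ring, 38 mm across, bore 18 mm (too small for the shaft), 12 mm high. Origin under its centre.
Mind the look-alikes: they are no part of the job. What is shaped like the part that bears bushing_mid but green is not meant.

How it is judged (in metres and radians):
On the way, in this order (a step that is already met when the one before it is completed fails the run):
1. the large blue bushing stands fully home on the shoulder, let go, the sleeve not yet on the shaft (horizontal distance between bushing_mid and seat below 0.003 m and z of bushing_mid in the frame of seat between 0.0105 and 0.0155 m and angle between bushing_mid's own z axis and vertical below 0.06 rad and contact force between bushing and the fingers below 0.1 N and horizontal distance between each of sleeve_mid, hub_mid and seat above 0.03 m), for 0.2 s.
2. the copper sleeve stands fully home on the bushing, let go, the hub not yet on the shaft (horizontal distance between each of bushing_mid, sleeve_mid and seat below 0.003 m and z of bushing_mid in the frame of seat between 0.0105 and 0.0155 m and angle between each of bushing_mid, sleeve_mid's own z axis and vertical below 0.06 rad and z of sleeve_mid in the frame of seat between 0.0355 and 0.0405 m and contact force between sleeve and the fingers below 0.1 N and horizontal distance between hub_mid and seat above 0.03 m), for 0.2 s.
3. the hub is down over the square end and rests on the sleeve (horizontal distance between each of bushing_mid, sleeve_mid, hub_mid and seat below 0.003 m and z of bushing_mid in the frame of seat between 0.0105 and 0.0155 m and angle between each of bushing_mid, sleeve_mid, hub_mid's own z axis and vertical below 0.06 rad and z of sleeve_mid in the frame of seat between 0.0355 and 0.0405 m and z of hub_mid in the frame of seat between 0.065 and 0.071 m), for 0.2 s.
At the end, for the whole second after the job is handed in: On the shaft, from the shoulder up: large blue bushing, copper sleeve, yellow hub; each within 3 mm of the shaft axis, upright within 0.06 rad, at its home height (bushing and sleeve within 2.5 mm, hub within 3 mm: its socket over the square), and all at rest (all of step 3 and linear speed of each of bushing, sleeve, hub below 0.02 m/s); the robot touches nothing.
It fails at once if forced: the shaft's spring pushed down more than 8 mm (24 N) (value of joint float above 0.008 m).
It fails at once if bushing or sleeve pressed or dropped with more than 30 N, or hub and shaft jammed or twisted together with more than 60 N (contact force between any of bushing, sleeve and fixture above 30 N or contact force between hub and fixture above 60 N or contact force between sleeve and bushing above 30 N or contact force between hub and sleeve above 30 N).
It fails at once if another part on the surface moved more than 30 mm (distance of any of small_bushing, short_bushing, spark_plug, canister, grease_tin, spanner, flange_ring from where it was at the start of the episode above 0.03 m).
It also fails if it takes over 72 s, if anything falls off the work surface, if the arm or the gripper's body presses on something with over 40 N, if the wrist force passes 120 N, or if a joint passes its speed limit or range.

## Working session

There is one attempt and no reset: what is moved stays moved. The work goes in short steps, Python scripts to look and compute and a tool call to move; the robot and the scene stay as the last step left them, time stands still between calls to the robot, and variables do not carry over. Pictures are saved under pics/ and viewed, and the job is handed in when it is done.

Besides the shell and the picture viewer there is one more tool, called after ">>>" as name(argument=value, ...) on one line, values as JSON. carry_out: Moves the arm, as the interface text tells. Its arguments: {"type":"object","properties":{"steps":{"type":"array"},"squeeze":{"type":"number"}},"required":["steps"]}

```bash
ls; mkdir -p pics; python3 - <<'E'
from plant import telemetry, optics, r
import cv2, numpy as np
s=telemetry.get_state()
for k,v in s.items(): print(k,np.round(v,3).tolist())
for n in ["top","side","wrist"]:
    c=optics.camera(n); cv2.imwrite(f"pics/{n}0.png",c["img"][:,:,::-1])
    print(n,np.round(c["K"],1).tolist(),np.round(c["R"],3).tolist(),np.round(c["t"],1).tolist())
    np.savez(f"{n}0.npz",**c)
print(r.pinch_z)
E
```

```text
pics
time_s 0.0
joint_pos [0.992, 0.381, 1.298, 0.0, 1.464, -0.215]
qd [-0.001, 0.001, -0.001, -0.002, 0.0, 0.002]
joint_efforts [0.001, -43.792, -22.457, 0.071, 0.035, -0.0]
ee_pos [195.548, 513.754, 238.139]
ee_rot [[-0.001, 0.356, 0.935], [-0.001, 0.935, -0.356], [-1.0, -0.001, -0.0]]
wrist_force [-0.208, 0.048, -0.394]
ft_torque [0.058, -0.016, 0.025]
opening 88.102
top [[486.1, 0.0, 270.1], [0.0, 486.1, 211.3], [0.0, 0.0, 1.0]] [[-0.021, -1.0, 0.004], [-0.996, 0.02, -0.091], [0.091, -0.006, -0.996]] [1.3, 571.4, 966.5]
side [[419.1, 0.0, 280.0], [0.0, 419.1, 209.9], [0.0, 0.0, 1.0]] [[0.996, -0.088, -0.008], [-0.066, -0.682, -0.729], [0.058, 0.726, -0.685]] [-592.9, 110.5, 830.5]
wrist [[365.0, 0.0, 284.9], [0.0, 365.0, 212.0], [0.0, 0.0, 1.0]] [[0.357, 0.934, -0.0], [0.89, -0.34, 0.304], [0.284, -0.109, -0.953]] [-550.1, -40.9, 390.7]
18.700000000000003
```

View pics/top0.png

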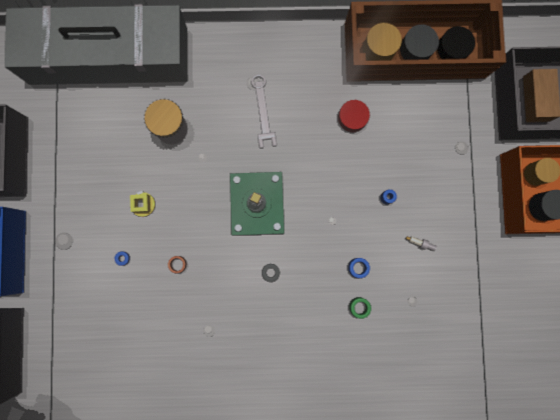

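View pics/side0.png

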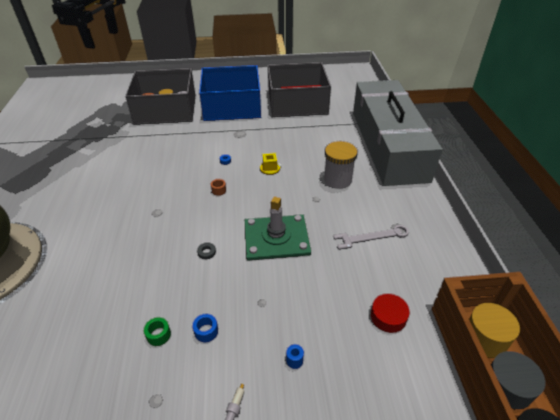

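View pics/wrist0.png

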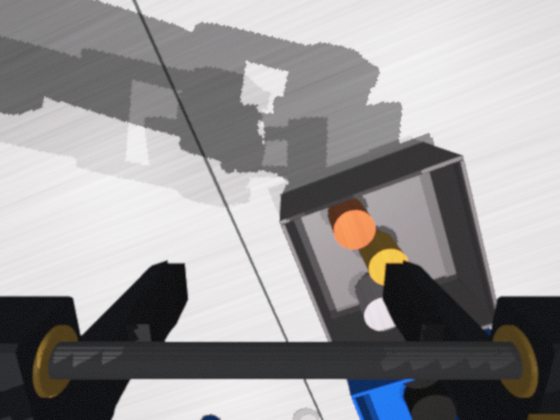

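Top view: the candidates for the big bushing are blue rings at (360,268), (122,258) and (389,197), and a green one at (361,308). The blue one at (360,268) looks the widest, with a wide bore. The sleeve is at (177,265), the hub at (140,203) and the shaft at (256,200). I'll measure them and check enlarged crops.

```bash
cat > h.py <<'E'
import numpy as np, cv2
from plant import telemetry, optics, r
def ray(c,u,v,z):
    R,t,K=c["R"],c["t"],c["K"]
    o=-R.T@t; d=R.T@np.linalg.inv(K)@np.array([u,v,1.0])
    return o+d*(z-o[2])/d[2]
def pts(c):
    h,w=c["depth"].shape; u,v=np.meshgrid(np.arange(w),np.arange(h))
    D=c["depth"].astype(float); K=c["K"]
    P=np.stack([(u-K[0,2])/K[0,0]*D,(v-K[1,2])/K[1,1]*D,D],-1)
    return (P-c["t"])@c["R"]
def proj(c,X):
    p=c["K"]@(c["R"]@np.asarray(X)+c["t"]); return p[:2]/p[2]
def comps(m,amin=25):
    n,l,s,ce=cv2.connectedComponentsWithStats(m.astype(np.uint8))
    return [(l==i,s[i],ce[i]) for i in range(1,n) if s[i,4]>=amin]
def hsv(c): return cv2.cvtColor(c["img"],cv2.COLOR_RGB2HSV)
E
cat > m.py <<'E'
from h import *
c=dict(np.load("top0.npz")); H=hsv(c); P=pts(c)
h,s,v=[H[...,i].astype(int) for i in range(3)]
M={"blue":(h>105)&(h<130)&(s>150)&(v>60),"copper":((h<14)|(h>174))&(s>90)&(v>50),"yellow":(h>24)&(h<34)&(s>150),"brass":(h>14)&(h<26)&(s>100),"green":(h>50)&(h<80)&(s>120)}
for k,m in M.items():
    for cm,st,ce in comps(m):
        u,v_=ce
        if not(90<u<450 and 60<v_<340): continue
        p=P[cm]; zt=np.percentile(p[:,2],95); top=p[p[:,2]>zt-4]
        q=P[cm&(P[...,2]>zt-4)]
        mn,mx=np.percentile(q,2,axis=0),np.percentile(q,98,axis=0)
        print(k,st[:5],np.round(ce,1),"ztop",round(zt,1),"mid",np.round((mn+mx)/2,1),"size",np.round(mx-mn,1))
cr=lambda u,v,n:cv2.resize(c["img"][v-n:v+n,u-n:u+n],(260,260),interpolation=cv2.INTER_NEAREST)
g=np.vstack([np.hstack([cr(360,268,16),cr(122,258,16),cr(389,197,16)]),np.hstack([cr(177,265,16),cr(140,203,18),cr(256,203,32)])])
cv2.imwrite("pics/crops0.png",g[:,:,::-1])
E
python3 m.py
```

```text
blue [383 190  13  13 103] [388.9 196.1] ztop 33.1 mid [ 597.6 -254.7   31.9] size [23.9 23.   5.5]
blue [115 252  13  13  77] [121.4 258. ] ztop 18.4 mid [482.7 294.9  16.5] size [21.8 22.4  4.1]
blue [350 259  19  19 149] [358.9 267.8] ztop 28.3 mid [ 452.9 -187.8   26.9] size [35.8 36.1  4.9]
copper [339 100  31  30 723] [353.9 114.5] ztop 31.3 mid [ 769.1 -189.8   29.7] size [56.3 56.   4.6]
copper [168 256  18  17 110] [176.2 264. ] ztop 26.7 mid [468.3 181.6  25.3] size [32.2 33.2  4.9]
brass [ 145   99   37   37 1062] [162.9 117.3] ztop 91.8 mid [752.9 193.6  90.4] size [65.1 64.9  5. ]
brass [251 193   9  10  53] [255.3 197.5] ztop 112.8 mid [590.1  16.8 111.3] size [14.1 13.4  4.9]
brass [134 195  18  20  92] [146.4 207.6] ztop 30.6 mid [591.8 240.8  30. ] size [30.1  8.3  6.5]
green [359 299  11  17  37] [366.1 304.8] ztop 30.5 mid [ 410.7 -127.2  402.7] size [ 96.9 155.5 751.8]
green [353 310  12   8  27] [357.6 314.7] ztop 29.2 mid [ 360.  -183.2   27.3] size [ 9.2 20.6  4.1]
```

View pics/crops0.png

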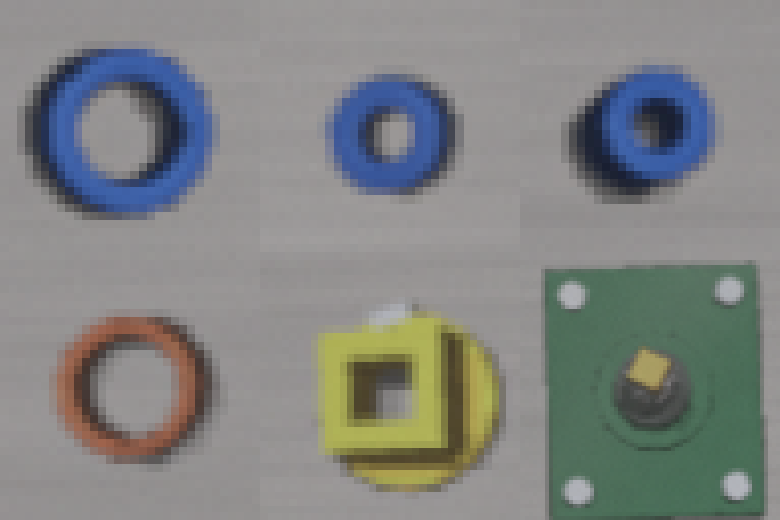

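The crops confirm it. The blue ring at (360,268) is the large wide-bored bushing, about 42 mm across with a bore of about 26 mm. The other two blue rings have small bores. The copper ring and yellow hub are clear. First I'll square the tool to the world axes.

>>> carry_out(steps=[[[0,0,0],-7,1],[[0,0,0],-7,1],[[0,0,0],-6.9,1],[[0,0,0],0,1]])

```text
time_s: 0.55
ee_pos: [195.6, 513.9, 238.5]
ee_rot: [[-0.0, -0.002, 1.0], [-0.001, 1.0, 0.002], [-1.0, -0.001, -0.0]]
wrist_force: [-0.2, -0.0, -0.9]
opening: 88.0
```

>>> carry_out(steps=[[[0,-4.6,1.7],0,1],[[0,-4.6,1.7],0,1],[[0,-4.6,1.7],0,1],[[0,-4.6,1.7],0,1],[[0,-4.6,1.7],0,1]])

```text
time_s: 1.05
ee_pos: [281.0, 282.3, 238.8]
ee_rot: [[0.0, 0.002, 1.0], [0.0, 1.0, -0.002], [-1.0, 0.0, 0.0]]
wrist_force: [1.0, 0.2, 0.3]
opening: 88.2
```

>>> carry_out(steps=[[[0,-4.6,1.7],0,1],[[0,-4.6,1.7],0,1],[[0,-4.6,1.7],0,1],[[0,-4.6,1.7],0,1],[[0,-4.6,1.7],0,1]])

```text
time_s: 1.55
ee_pos: [366.3, 52.2, 239.0]
ee_rot: [[0.001, 0.003, 1.0], [0.0, 1.0, -0.003], [-1.0, 0.0, 0.001]]
wrist_force: [1.1, 0.1, -0.8]
opening: 88.4
```

>>> carry_out(steps=[[[0,-4.6,1.7],0,1],[[0,-4.6,1.7],0,1],[[0,-4.6,1.7],0,1],[[0,-4.6,1.7],0,1],[[0,-4.6,1.7],0,1]])

```text
time_s: 2.05
ee_pos: [451.6, -177.9, 238.7]
ee_rot: [[0.0, 0.003, 1.0], [0.0, 1.0, -0.003], [-1.0, 0.0, 0.0]]
wrist_force: [1.3, 0.6, 0.8]
opening: 88.1
```

Now I'll lower to about z=140, let it settle, and look with the wrist camera.

>>> carry_out(steps=[[[3,-1,0],0,1],[[3,0,0],0,1],[[3,0,0],0,1],[[0,0,0],0,1]])

```text
time_s: 2.45
ee_pos: [449.9, -184.9, 145.8]
ee_rot: [[-0.006, 0.002, 1.0], [0.004, 1.0, -0.002], [-1.0, 0.004, -0.006]]
wrist_force: [-0.5, -0.5, -0.1]
opening: 88.2
```

```bash
cat > ring.py <<'E'
from h import *
import sys
# usage: ring.py color ztop name [umin umax vmin vmax]
col,zt,name=sys.argv[1],float(sys.argv[2]),sys.argv[3]
c=optics.camera("wrist"); s=telemetry.get_state()
cv2.imwrite(f"pics/{name}.png",c["img"][:,:,::-1]); np.savez(f"{name}.npz",**c)
H=hsv(c); h,sa,v=[H[...,i].astype(int) for i in range(3)]
m={"blue":(h>105)&(h<130)&(sa>130)&(v>40),"copper":((h<16)|(h>174))&(sa>80)&(v>40),"yellow":(h>20)&(h<36)&(sa>120)}[col]
P=pts(c)
print("tcp",np.round(s["ee_pos"],1))
for cm,st,ce in comps(m,400):
    q=P[cm]; zz=np.percentile(q[:,2],90); t=cm&(abs(P[...,2]-zz)<3)
    # outer contour of top face -> plane zt
    cs,_=cv2.findContours(t.astype(np.uint8),cv2.RETR_EXTERNAL,cv2.CHAIN_APPROX_NONE)
    k=max(cs,key=cv2.contourArea)[:,0,:]
    X=np.array([ray(c,u,w,zt)[:2] for u,w in k])
    (cx,cy),rr=cv2.minEnclosingCircle(X.astype(np.float32))
    A=np.c_[2*X,np.ones(len(X))]; sol=np.linalg.lstsq(A,(X**2).sum(1),rcond=None)[0]
    print(st[:5],"zdepth",round(zz,1),"minenc",round(cx,1),round(cy,1),"d",round(2*rr,1),"fit",np.round(sol[:2],1),"d",round(2*np.sqrt(sol[2]+sol[:2]@sol[:2]),1))
E
python3 ring.py blue 26 w1
```

```text
tcp [ 450.9 -185.4  148. ]
[ 252  176   53   56 1740] zdepth 26.5 minenc 450.7 -188.9 d 41.2 fit [ 450.6 -188.9] d 39.9
```

View pics/w1.png

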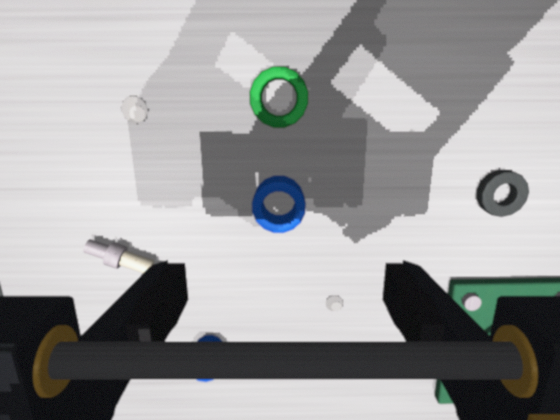

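The picture shows the large blue bushing at (278,204) between the open fingers. The green ring (278,97) and spark plug (120,253) are clear of them. It measures (450.6, -188.9), top at 26, diameter 41, which fits the description. I'll go down to TCP z≈13 so that I grip only the upper half and the gripper body stays clear of the shaft top.

>>> carry_out(steps=[[[3,-0.35,0],0,1],[[3,0,0],0,1],[[3,0,0],0,1],[[3,0,0],0,1],[[1.5,0,0],0,1]])

```text
time_s: 3.0
ee_pos: [451.9, -189.5, 13.5]
ee_rot: [[0.0, 0.001, 1.0], [-0.0, 1.0, -0.001], [-1.0, -0.0, 0.0]]
wrist_force: [0.6, -1.2, -0.3]
opening: 88.4
```

>>> carry_out(steps=[[[0,0,0],0,-0.3],[[0,0,0],0,-0.3],[[0,0,0],0,-0.3],[[0,0,0],0,-0.3]], squeeze=12)

```text
time_s: 3.4
ee_pos: [452.0, -189.6, 15.0]
ee_rot: [[0.002, -0.001, 1.0], [-0.001, 1.0, 0.001], [-1.0, -0.001, 0.002]]
wrist_force: [-0.6, 0.1, -0.1]
opening: 58.3
```

>>> carry_out(steps=[[[0,0,0],0,-0.3],[[0,0,0],0,-0.3],[[0,0,0],0,-0.3],[[0,0,0],0,-0.3]], squeeze=12)

```text
time_s: 3.8
ee_pos: [451.5, -189.3, 14.1]
ee_rot: [[0.0, -0.001, 1.0], [-0.0, 1.0, 0.001], [-1.0, -0.0, 0.0]]
wrist_force: [-0.5, 0.1, 5.0]
opening: 41.6
```

>>> carry_out(steps=[[[-1,0,0],0,-0.3],[[-4,0,0],0,-0.3],[[-4.5,0,0],0,-0.3],[[-4.5,0,0],0,-0.3],[[0,0,0],0,-0.3]])

```text
time_s: 4.3
ee_pos: [453.1, -190.4, 159.3]
ee_rot: [[0.008, -0.001, 1.0], [-0.006, 1.0, 0.001], [-1.0, -0.006, 0.008]]
wrist_force: [0.6, -0.2, -0.7]
opening: 42.0
```

```bash
python3 - <<'E'
from h import *
c=optics.camera("wrist");cv2.imwrite("pics/w2.png",c["img"][:,:,::-1]); np.savez("w2.npz",**c)
s=telemetry.get_state();print(s["ee_pos"],s["opening"],s["joint_pos"])
H=hsv(c); h,sa,v=[H[...,i].astype(int) for i in range(3)]
P=pts(c)
for cm,st,ce in comps((h>105)&(h<130)&(sa>130)&(v>40),300):
  print(st,np.round(np.percentile(P[cm]-s["ee_pos"],[2,50,98],axis=0),1))
E
```

```text
[ 452.09634017 -189.70857374  156.36587752] 42.065765536275 [-6.39299413e-01  3.57305062e-01  1.59722127e+00 -3.46637769e-05
  1.18137868e+00 -2.21120151e+00]
[ 235  231  101  104 6927] [[-19.5 -18.7  -6.1]
 [ -0.4  -0.2  13.8]
 [ 18.2  18.3  15.7]]
```

View pics/w2.png

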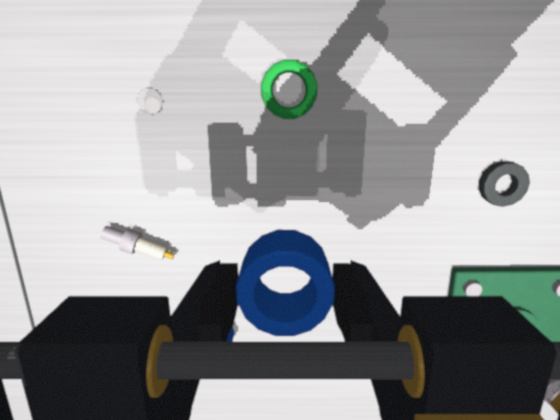

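The bushing is held squarely at (285,280), with its centre within about 1 mm of the TCP. Next I'll move short of the shaft and measure it with the wrist camera.

>>> carry_out(steps=[[[-1.1,4.1,1.8],0,-0.3],[[-1.1,4.1,1.8],0,-0.3],[[-1.1,4.1,1.8],0,-0.3],[[-1.1,4.1,1.8],0,-0.3],[[-1.1,4.1,1.8],0,-0.3]])

```text
time_s: 4.85
ee_pos: [541.0, 17.7, 207.8]
ee_rot: [[-0.003, -0.001, 1.0], [0.0, 1.0, 0.001], [-1.0, 0.0, -0.003]]
wrist_force: [0.4, -0.5, -1.0]
opening: 42.1
```

>>> carry_out(steps=[[[0,0,0],0,-0.3],[[0,0,0],0,-0.3],[[0,0,0],0,-0.3]])

```text
time_s: 5.15
ee_pos: [540.5, 15.0, 207.6]
ee_rot: [[-0.003, -0.0, 1.0], [0.0, 1.0, 0.0], [-1.0, 0.0, -0.003]]
wrist_force: [-0.1, -0.2, -0.7]
opening: 42.0
```

```bash
cat > shaft.py <<'E'
from h import *
import sys
name=sys.argv[1]
c=optics.camera("wrist");cv2.imwrite(f"pics/{name}.png",c["img"][:,:,::-1]); np.savez(f"{name}.npz",**c)
s=telemetry.get_state();print("tcp",np.round(s["ee_pos"],1),s["opening"])
H=hsv(c); h,sa,v=[H[...,i].astype(int) for i in range(3)]
P=pts(c)
for cm,st,ce in comps((h>12)&(h<32)&(sa>70)&(v>40),60):
  t=cm&(abs(P[...,2]-110)<2.0)
  if t.sum()<40: continue
  k=max(cv2.findContours(t.astype(np.uint8),cv2.RETR_EXTERNAL,cv2.CHAIN_APPROX_NONE)[0],key=cv2.contourArea)[:,0,:]
  X=np.array([ray(c,u,w,110)[:2] for u,w in k],np.float32)
  rc=cv2.minAreaRect(X); q=P[t]
  print("brass",st,"top rect",np.round(rc[0],1),np.round(rc[1],1),"ang",round(rc[2],1),"depth centroid",np.round(q.mean(0),1),t.sum())
E
python3 shaft.py w3
```

```text
tcp [540.5  14.7 207.8] 42.05176625138237
brass [274 267  28  21 417] top rect [588.   17.3] [15.1 15.3] ang 62.7 depth centroid [588.6  17.4 109.8] 351
```

View pics/w3.png

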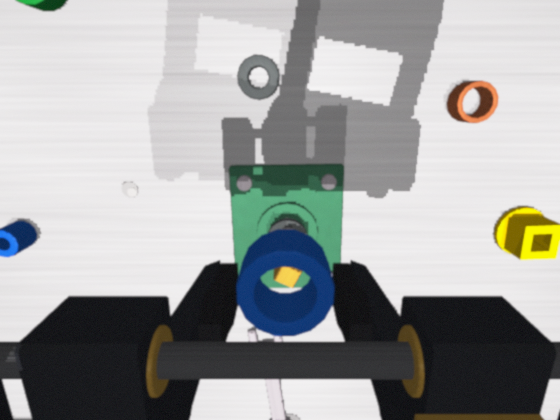

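```bash
cat > held.py <<'E'
from h import *
import sys
def held(name,rng,ztop,tcp):
    c=dict(np.load(name+".npz")); H=hsv(c); h,sa,v=[H[...,i].astype(int) for i in range(3)]; P=pts(c)
    if rng=="blue": m=(h>105)&(h<130)&(sa>130)&(v>40)
    else: m=((h<16)|(h>174))&(sa>80)&(v>40)
    for cm,st,ce in comps(m,2000):
        zz=np.percentile(P[cm][:,2],75); t=cm&(abs(P[...,2]-zz)<4)
        print("z top depth rel tcp",np.round(np.percentile(P[cm][:,2],[60,75,90])-tcp[2],1))
        k=max(cv2.findContours(cm.astype(np.uint8),cv2.RETR_EXTERNAL,cv2.CHAIN_APPROX_NONE)[0],key=cv2.contourArea)[:,0,:]
        z=zz if ztop is None else tcp[2]+ztop
        X=np.array([ray(c,u,w,z)[:2] for u,w in k])
        # outer silhouette: use points on near/lower half (top edge), image bottom half
        g=k[:,1]>k[:,1].mean()
        X=X[g]; A=np.c_[2*X,np.ones(len(X))]; sol=np.linalg.lstsq(A,(X**2).sum(1),rcond=None)[0]
        print("fit rel tcp",np.round(sol[:2]-tcp[:2],2),"d",round(2*np.sqrt(sol[2]+sol[:2]@sol[:2]),1))
E
python3 -c "
from held import *
t=np.array([540.5,14.7,207.8]);held('w3','blue',12,t)
held('w2','blue',12,np.array([452.1,-189.7,156.4]))"
```

```text
z top depth rel tcp [11.1 11.5 12. ]
fit rel tcp [-1.46  0.73] d 40.7
z top depth rel tcp [14.2 14.6 15.1]
fit rel tcp [ 1.48 -0.27] d 41.6
```

>>> carry_out(steps=[[[0.5,0.19,2.44],0,-0.3],[[0.5,0,2.44],0,-0.3],[[2,0,0],0,-0.3],[[2,0,0],0,-0.3],[[0,0,0],0,-0.3]])

```text
time_s: 5.7
ee_pos: [588.5, 16.6, 155.9]
ee_rot: [[-0.006, 0.001, 1.0], [0.001, 1.0, -0.001], [-1.0, 0.001, -0.006]]
wrist_force: [-0.5, -0.0, 0.2]
opening: 41.7
```

>>> carry_out(steps=[[[0,0,0],0,-0.3],[[0,0,0],0,-0.3]])

```text
time_s: 5.9
ee_pos: [590.3, 17.2, 159.9]
ee_rot: [[0.002, -0.0, 1.0], [-0.0, 1.0, 0.0], [-1.0, -0.0, 0.002]]
wrist_force: [0.3, 0.3, -0.7]
opening: 42.0
```

```bash
python3 shaft.py w4; python3 -c "
from held import *
t=telemetry.get_state()['ee_pos'];print(t);held('w4','blue',11.6,t)"
```

```text
tcp [590.3  17.3 159.9] 41.84860809960564
brass [269 210  34  22 439] top rect [581.5  19.1] [16.2  6.3] ang 85.4 depth centroid [582.3  17.1 109.3] 123
[590.31352706  17.32866335 159.93990006]
z top depth rel tcp [11.2 11.6 12.1]
fit rel tcp [-1.11  0.24] d 40.8
```

View pics/w4.png

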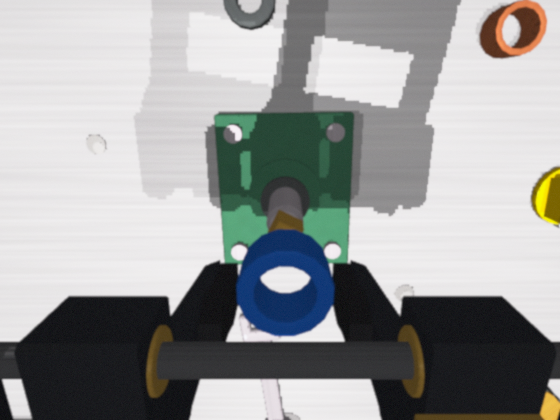

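```bash
python3 - <<'E'
from h import *
c=optics.camera("side");np.savez("s4.npz",**c)
print(proj(c,[589,17,150]))
H=hsv(c); h,sa,v=[H[...,i].astype(int) for i in range(3)]
def xof(u,w,y=17):
    R,t,K=c["R"],c["t"],c["K"];o=-R.T@t;d=R.T@np.linalg.inv(K)@np.array([u,w,1.]);p=o+d*(y-o[1])/d[1];return np.round(p,1)
for n,m in [("blue",(h>105)&(h<130)&(sa>130)&(v>40)),("brass",(h>12)&(h<32)&(sa>70)&(v>40))]:
  for cm,st,ce in comps(m,15):
    if 230<ce[0]<330 and 150<ce[1]<260:
      for row in range(st[1],st[1]+st[3],2):
        cols=np.where(cm[row])[0]; a,b=xof(cols.min(),row),xof(cols.max(),row); print(n,row,cols.min(),cols.max(),"x mid",(a[0]+b[0])/2,"z",a[2])
cv2.imwrite("pics/s4.png",cv2.resize(c["img"][120:270,200:360],None,fx=4,fy=4,interpolation=cv2.INTER_NEAREST)[:,:,::-1])
E
```

```text
[275.16831237 183.22584025]
blue 180 284 285 x mid 606.3499999999999 z 156.4
blue 182 266 285 x mid 589.75 z 154.3
blue 184 266 285 x mid 589.65 z 149.5
blue 186 267 285 x mid 590.5 z 144.6
blue 188 268 283 x mid 589.45 z 139.6
blue 190 274 278 x mid 590.3 z 133.8
brass 197 274 275 x mid 587.1500000000001 z 116.3
brass 199 273 280 x mid 590.9000000000001 z 111.4
brass 201 271 280 x mid 588.95 z 106.6
brass 203 271 280 x mid 588.9000000000001 z 101.4
brass 205 271 280 x mid 588.75 z 96.2
brass 207 271 279 x mid 587.7 z 90.9
brass 209 273 278 x mid 588.6 z 85.2
```

View pics/s4.png

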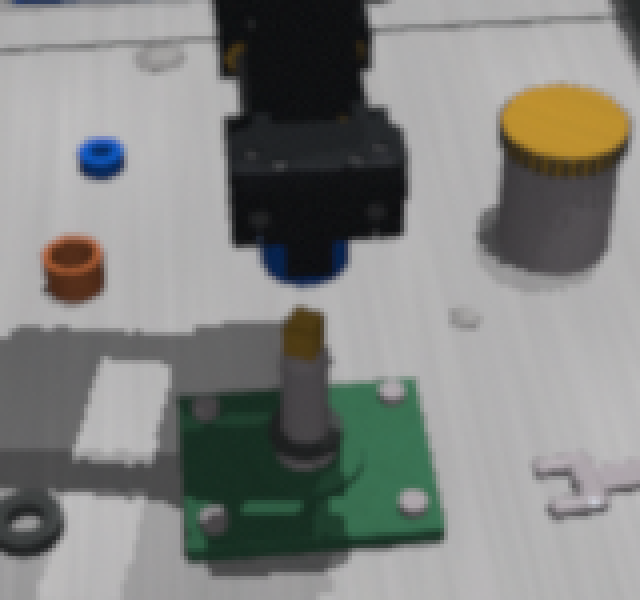

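Side view: the bushing centre is at x≈589.7 and the shaft at x≈588.8. The wrist view also puts the bushing about 1 mm too far. I'll shift -0.9 mm in x and -0.2 mm in y, then lower.

>>> carry_out(steps=[[[1.0,-0.02,-0.09],0,-0.3],[[1.5,0,0],0,-0.3],[[0.5,0,0],0,-0.3],[[0.4,0,0],0,-0.3],[[0.4,0,0],0,-0.3]])

```text
time_s: 6.5
ee_pos: [589.3, 17.5, 120.7]
ee_rot: [[0.001, -0.001, 1.0], [-0.0, 1.0, 0.001], [-1.0, -0.0, 0.001]]
wrist_force: [0.0, 0.7, -0.2]
opening: 41.8
```

>>> carry_out(steps=[[[0.3,0,0],0,-0.3],[[0.3,0,0],0,-0.3]])

```text
time_s: 6.7
ee_pos: [589.2, 17.6, 114.8]
ee_rot: [[0.001, -0.001, 1.0], [-0.0, 1.0, 0.001], [-1.0, -0.0, 0.001]]
wrist_force: [1.1, 0.1, -0.7]
opening: 41.7
```

>>> carry_out(steps=[[[0.3,0,0],0,-0.3],[[0.3,0,0],0,-0.3],[[0.3,0,0],0,-0.3]])

```text
time_s: 7.0
ee_pos: [589.1, 17.6, 105.6]
ee_rot: [[0.0, -0.001, 1.0], [-0.0, 1.0, 0.001], [-1.0, -0.0, 0.0]]
wrist_force: [0.7, -0.5, -0.4]
opening: 42.0
```

>>> carry_out(steps=[[[0.3,0,0],0,-0.3],[[0.3,0,0],0,-0.3],[[0.3,0,0],0,-0.3]])

```text
time_s: 7.3
ee_pos: [589.1, 17.6, 96.5]
ee_rot: [[-0.0, -0.001, 1.0], [0.0, 1.0, 0.001], [-1.0, 0.0, -0.0]]
wrist_force: [-0.3, 1.2, -0.8]
opening: 41.9
```

>>> carry_out(steps=[[[0.3,0,0],0,-0.3],[[0.3,0,0],0,-0.3],[[0.3,0,0],0,-0.3]])

```text
time_s: 7.6
ee_pos: [589.1, 17.5, 87.5]
ee_rot: [[0.0, -0.001, 1.0], [-0.0, 1.0, 0.001], [-1.0, -0.0, 0.0]]
wrist_force: [-0.3, 0.1, -0.4]
opening: 41.8
```

The bushing is on the round part with no side force. It should be home at TCP z≈50.4.

>>> carry_out(steps=[[[0.6,0,0],0,-0.3],[[0.6,0,0],0,-0.3],[[0.6,0,0],0,-0.3],[[0.6,0,0],0,-0.3],[[0.6,0,0],0,-0.3]])

```text
time_s: 8.1
ee_pos: [589.1, 17.6, 57.2]
ee_rot: [[-0.0, -0.001, 1.0], [0.0, 1.0, 0.001], [-1.0, 0.0, -0.0]]
wrist_force: [-0.1, 0.4, -0.6]
opening: 42.1
```

>>> carry_out(steps=[[[0.2,0,0],0,-0.3],[[0.2,0,0],0,-0.3],[[0.1,0,0],0,-0.3],[[0.1,0,0],0,-0.3],[[0,0,0],0,-0.3]])

```text
time_s: 8.6
ee_pos: [589.1, 17.6, 51.8]
ee_rot: [[0.0, -0.001, 1.0], [-0.0, 1.0, 0.001], [-1.0, -0.0, 0.0]]
wrist_force: [-0.4, -1.1, 0.0]
opening: 41.7
```

>>> carry_out(steps=[[[0.1,0,0],0,-0.3],[[0.05,0,0],0,-0.3],[[0,0,0],0,-0.3]])

```text
time_s: 8.9
ee_pos: [589.1, 17.6, 50.3]
ee_rot: [[0.0, -0.001, 1.0], [-0.0, 1.0, 0.001], [-1.0, -0.0, 0.0]]
wrist_force: [0.0, -0.6, -0.7]
opening: 42.0
```

>>> carry_out(steps=[[[0.05,0,0],0,-0.3],[[0,0,0],0,-0.3],[[0,0,0],0,-0.3]])

```text
time_s: 9.2
ee_pos: [589.1, 17.6, 50.1]
ee_rot: [[0.0, -0.001, 1.0], [-0.0, 1.0, 0.001], [-1.0, -0.0, 0.0]]
wrist_force: [-1.3, 0.4, 4.1]
opening: 41.9
```

Contact at 4 N, at TCP z=50.1 as expected, so it is home. I'll let go, then rise past the shaft.

>>> carry_out(steps=[[[0,0,0],0,0.6],[[0,0,0],0,0.6],[[0,0,0],0,0.6],[[0,0,0],0,0.6]])

```text
time_s: 9.6
ee_pos: [589.0, 17.6, 49.6]
ee_rot: [[-0.0, -0.001, 1.0], [0.0, 1.0, 0.001], [-1.0, 0.0, -0.0]]
wrist_force: [0.7, -0.8, 0.3]
opening: 70.1
```

>>> carry_out(steps=[[[-3,0,0],0,0.6],[[-4,0,0],0,0.6],[[-4,0,0],0,0.6],[[-1,0,-2],0,0.6],[[0,0,-2],0,0.6]])

```text
time_s: 10.1
ee_pos: [549.4, 17.4, 171.7]
ee_rot: [[0.004, -0.001, 1.0], [-0.001, 1.0, 0.001], [-1.0, -0.001, 0.004]]
wrist_force: [-0.8, -0.1, -0.2]
opening: 70.9
```

>>> carry_out(steps=[[[0,0,0],0,0.6],[[0,0,0],0,0.6],[[0,0,0],0,0.6]])

```text
time_s: 10.4
ee_pos: [549.8, 17.4, 169.4]
ee_rot: [[-0.0, -0.001, 1.0], [0.0, 1.0, 0.001], [-1.0, 0.0, -0.0]]
wrist_force: [0.0, 0.1, 0.2]
opening: 70.6
```

```bash
python3 shaft.py w5; python3 - <<'E'
from h import *
c=dict(np.load("w5.npz")); H=hsv(c); h,sa,v=[H[...,i].astype(int) for i in range(3)];P=pts(c)
for cm,st,ce in comps((h>105)&(h<130)&(sa>130)&(v>40),300):
    print(st,np.round(np.percentile(P[cm],[2,50,90],axis=0),1))
E
```

```text
tcp [549.7  17.4 169.3] 70.669031637243
brass [268 263  33  41 930] top rect [587.6  17.1] [15.8 16.2] ang 64.2 depth centroid [588.1  17.2 109.7] 511
[ 259  223   53   55 1384] [[568.2  -0.8  40.4]
 [576.1  18.8  61.3]
 [593.4  34.1  62.4]]
```

View pics/w5.png

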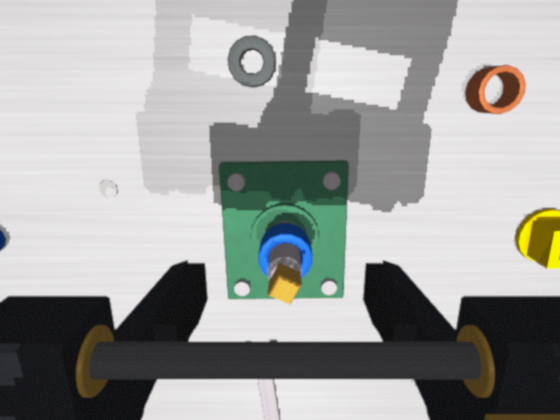

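The bushing is home: its blue ring is at (285,253), top at z≈62, around the shaft, with the brass square at (285,283). Next is the sleeve.

>>> carry_out(steps=[[[0,4.1,-2.1],0,1],[[0,4.1,-2.1],0,1],[[0,4.1,-2.1],0,1],[[0,4.1,-2.1],0,1],[[1,0,0],0,1]])

```text
time_s: 10.95
ee_pos: [463.4, 185.3, 160.3]
ee_rot: [[0.001, -0.006, 1.0], [0.001, 1.0, 0.006], [-1.0, 0.001, 0.001]]
wrist_force: [1.2, -0.8, -0.0]
opening: 88.3
```

>>> carry_out(steps=[[[0,0,0],0,1],[[0,0,0],0,1],[[0,0,0],0,1]])

```text
time_s: 11.25
ee_pos: [465.8, 180.4, 159.7]
ee_rot: [[0.0, 0.001, 1.0], [-0.0, 1.0, -0.001], [-1.0, -0.0, 0.0]]
wrist_force: [-0.1, 0.1, -0.6]
opening: 88.1
```

```bash
python3 ring.py copper 24 w6
```

```text
tcp [465.8 180.5 159.8]
[ 266  173   43   47 1051] zdepth 24.4 minenc 465.3 182.2 d 35.6 fit [465.3 182.6] d 34.2
```

View pics/w6.png

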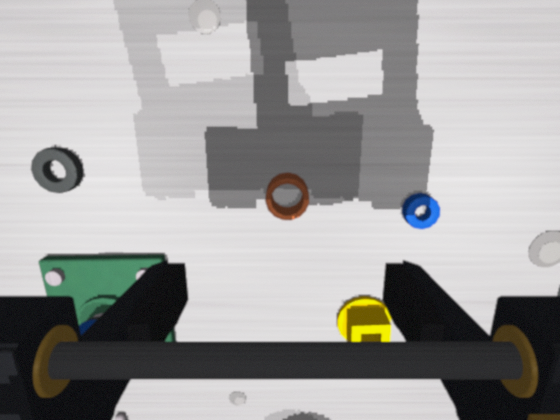

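The picture shows the copper sleeve at (287,196), clear of the fingers. It measures (465.3,182.4), diameter about 36, top at 24, all consistent. I'll descend and grip at TCP z≈6.5, so the fingers stay above the bushing when the sleeve is home.

>>> carry_out(steps=[[[4,0.18,-0.05],0,1],[[4,0,0],0,1],[[4,0,0],0,1],[[2.5,0,0],0,1],[[0.8,0,0],0,0.4]], squeeze=18)

```text
time_s: 11.8
ee_pos: [463.9, 182.4, 4.7]
ee_rot: [[-0.004, 0.0, 1.0], [-0.001, 1.0, -0.0], [-1.0, -0.001, -0.004]]
wrist_force: [0.5, 1.2, -0.7]
opening: 82.3
```

>>> carry_out(steps=[[[0,0,0],0,-0.4],[[0,0,0],0,-0.4],[[0,0,0],0,-0.4],[[0,0,0],0,-0.4],[[0,0,0],0,-0.4]])

```text
time_s: 12.3
ee_pos: [464.7, 183.3, 7.4]
ee_rot: [[0.001, -0.001, 1.0], [0.0, 1.0, 0.001], [-1.0, 0.0, 0.001]]
wrist_force: [0.1, 0.7, -0.4]
opening: 42.6
```

>>> carry_out(steps=[[[0,0,0],0,-0.4],[[0,0,0],0,-0.4],[[0,0,0],0,-0.4],[[0,0,0],0,-0.4]])

```text
time_s: 12.7
ee_pos: [464.6, 183.3, 7.2]
ee_rot: [[0.001, -0.001, 1.0], [-0.0, 1.0, 0.001], [-1.0, -0.0, 0.001]]
wrist_force: [-1.0, -0.8, 6.2]
opening: 35.6
```

>>> carry_out(steps=[[[-1,0,0],0,-0.4],[[-4,0,0],0,-0.4],[[-5,0,0],0,-0.4],[[-5,0,0],0,-0.4],[[-1,-4.1,2.1],0,-0.4]])

```text
time_s: 13.2
ee_pos: [485.6, 145.0, 172.6]
ee_rot: [[0.009, -0.007, 1.0], [0.002, 1.0, 0.007], [-1.0, 0.002, 0.009]]
wrist_force: [0.9, -0.1, -1.8]
opening: 35.9
```

>>> carry_out(steps=[[[-1.2,-4.1,2.1],0,-0.4],[[-1.2,-4.1,2.1],0,-0.4],[[-1.2,-4.3,1.9],0,-0.4],[[0,0,0],0,-0.4],[[0,0,0],0,-0.4]])

```text
time_s: 13.7
ee_pos: [546.4, 16.8, 202.8]
ee_rot: [[-0.001, 0.001, 1.0], [0.0, 1.0, -0.001], [-1.0, 0.0, -0.001]]
wrist_force: [-1.1, 0.9, -0.3]
opening: 35.9
```

>>> carry_out(steps=[[[0,0,0],0,-0.4],[[0,0,0],0,-0.4]])

```text
time_s: 13.9
ee_pos: [545.9, 18.5, 202.6]
ee_rot: [[-0.001, -0.003, 1.0], [0.0, 1.0, 0.003], [-1.0, 0.0, -0.001]]
wrist_force: [-0.1, 0.3, -0.9]
opening: 35.6
```

```bash
python3 shaft.py w7; python3 -c "
from held import *
t=telemetry.get_state()['ee_pos'];print(t);held('w7','copper',16.8,t)"
```

```text
tcp [546.1  18.5 202.7] 35.52987174366042
brass [261 275  32  10 134] top rect [593.2  17.2] [10.9  6.1] ang 63.1 depth centroid [594.3  18.  109.8] 80
[546.05940413  18.50582659 202.65166611]
z top depth rel tcp [15.6 16.4 17. ]
fit rel tcp [1.02 0.43] d 34.7
```

View pics/w7.png

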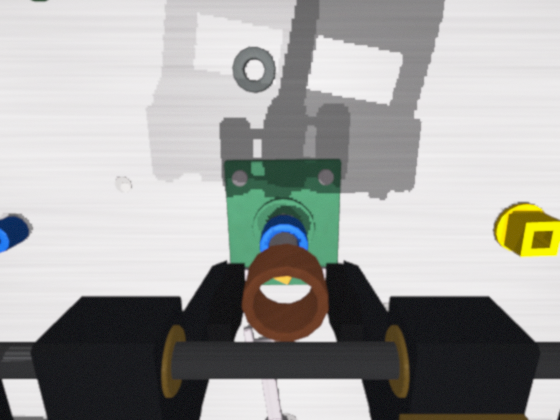

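>>> carry_out(steps=[[[0,-0.13,2.1],0,-0.4],[[1,0,2.01],0,-0.4],[[2,0,0],0,-0.4],[[2,0,0],0,-0.4],[[0,0,0],0,-0.4]])

```text
time_s: 14.45
ee_pos: [586.3, 17.1, 150.3]
ee_rot: [[-0.005, -0.002, 1.0], [0.001, 1.0, 0.002], [-1.0, 0.001, -0.005]]
wrist_force: [-0.1, 0.2, -1.0]
opening: 35.7
```

>>> carry_out(steps=[[[0,0,0],0,-0.4],[[0,0,0],0,-0.4],[[0,0,0],0,-0.4]])

```text
time_s: 14.75
ee_pos: [588.0, 16.2, 153.9]
ee_rot: [[0.002, -0.001, 1.0], [-0.0, 1.0, 0.001], [-1.0, -0.0, 0.002]]
wrist_force: [0.3, -0.6, -1.7]
opening: 35.4
```

```bash
python3 shaft.py w8; python3 -c "
from held import *
t=telemetry.get_state()['ee_pos'];print(t);held('w8','copper',16.8,t)"
python3 - <<'E'
from h import *
c=optics.camera("side");np.savez("s8.npz",**c)
H=hsv(c); h,sa,v=[H[...,i].astype(int) for i in range(3)]
def xof(u,w,y=17):
    R,t,K=c["R"],c["t"],c["K"];o=-R.T@t;d=R.T@np.linalg.inv(K)@np.array([u,w,1.]);p=o+d*(y-o[1])/d[1];return np.round(p,1)
for n,m in [("copper",((h<12)|(h>174))&(sa>80)&(v>30)),("brass",(h>14)&(h<32)&(sa>70)&(v>40))]:
  for cm,st,ce in comps(m,15):
    if 250<ce[0]<300 and 160<ce[1]<240:
      for row in range(st[1],st[1]+st[3],2):
        cols=np.where(cm[row])[0]; a,b=xof(cols.min(),row),xof(cols.max(),row); print(n,row,cols.min(),cols.max(),"x mid",(a[0]+b[0])/2,"z",a[2])
E
```

```text
tcp [587.9  16.1 153.7] 35.47543686216491
brass [249 217  61  53 810] top rect [583.7  17.9] [17.9 10.5] ang 87.6 depth centroid [584.8  17.5 109.7] 357
[587.92702617  16.12151608 153.67271882]
z top depth rel tcp [15.8 16.6 17.2]
fit rel tcp [1.3  0.42] d 34.8
brass 197 274 275 x mid 587.1500000000001 z 116.3
brass 199 273 280 x mid 590.9000000000001 z 111.4
brass 201 271 280 x mid 588.95 z 106.6
brass 203 271 280 x mid 588.9000000000001 z 101.4
brass 205 271 280 x mid 588.75 z 96.2
brass 207 271 279 x mid 587.7 z 90.9
brass 209 273 278 x mid 588.6 z 85.2
```

```bash
python3 - <<'E'
from h import *
c=dict(np.load("s8.npz"))
H=hsv(c)
for row in (184,187,189,191): print(row,[tuple(int(a) for a in H[row,u]) for u in range(262,292,2)])
cv2.imwrite("pics/s8.png",cv2.resize(c["img"][150:250,220:340],None,fx=6,fy=6,interpolation=cv2.INTER_NEAREST)[:,:,::-1])
E
```

```text
184 [(90, 5, 56), (150, 3, 81), (0, 16, 49), (7, 82, 28), (120, 28, 18), (110, 43, 18), (90, 28, 18), (120, 40, 19), (113, 60, 17), (120, 15, 17), (9, 139, 44), (7, 85, 66), (165, 3, 149), (0, 0, 150), (150, 2, 160)]
187 [(0, 0, 177), (150, 1, 178), (8, 6, 164), (8, 78, 88), (4, 105, 34), (120, 40, 19), (98, 57, 18), (90, 30, 17), (110, 43, 18), (140, 43, 18), (9, 116, 64), (7, 16, 142), (0, 1, 178), (30, 1, 178), (0, 1, 177)]
189 [(0, 1, 178), (0, 1, 178), (0, 1, 177), (0, 5, 162), (15, 8, 64), (120, 40, 19), (105, 30, 17), (105, 30, 17), (120, 57, 18), (120, 9, 27), (8, 8, 131), (150, 1, 176), (0, 0, 177), (0, 0, 178), (0, 1, 177)]
191 [(0, 1, 177), (150, 1, 178), (0, 1, 177), (165, 3, 174), (0, 0, 110), (120, 3, 101), (120, 2, 111), (150, 2, 128), (0, 0, 141), (30, 2, 145), (150, 1, 172), (0, 1, 179), (0, 1, 178), (0, 1, 179), (150, 1, 177)]
```

View pics/s8.png

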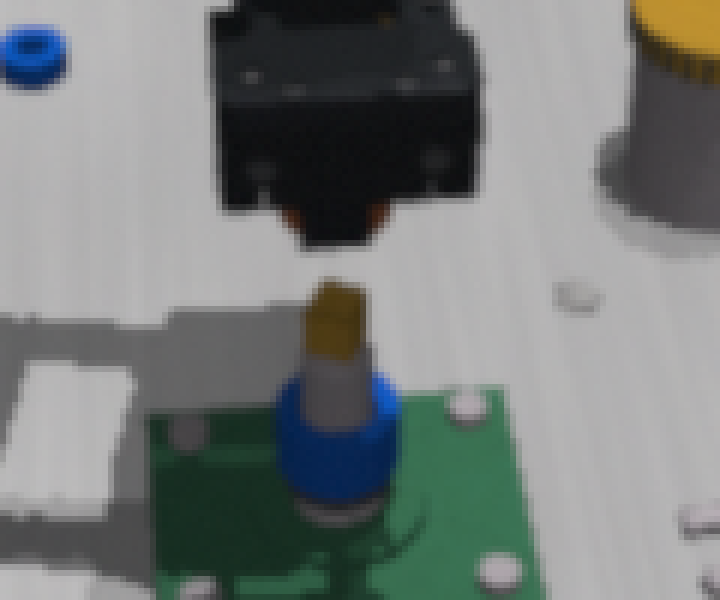

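The wrist and side views agree that the sleeve centre is about 1 mm too far in x, and about 1 mm short in y. I'll correct that and lower.

>>> carry_out(steps=[[[0.8,0.1,-0.1],0,-0.4],[[1.5,0,0],0,-0.4],[[0.7,0,0],0,-0.4],[[0.4,0,0],0,-0.4],[[0.3,0,0],0,-0.4]])

```text
time_s: 15.35
ee_pos: [586.7, 17.1, 115.5]
ee_rot: [[-0.0, -0.001, 1.0], [0.0, 1.0, 0.001], [-1.0, 0.0, -0.0]]
wrist_force: [0.5, -0.6, -1.3]
opening: 35.9
```

>>> carry_out(steps=[[[0.3,0,0],0,-0.4],[[0.3,0,0],0,-0.4],[[0.3,0,0],0,-0.4]])

```text
time_s: 15.65
ee_pos: [586.8, 17.1, 106.7]
ee_rot: [[0.0, -0.001, 1.0], [-0.0, 1.0, 0.001], [-1.0, -0.0, 0.0]]
wrist_force: [0.2, -0.2, -1.8]
opening: 35.9
```

>>> carry_out(steps=[[[0.3,0,0],0,-0.4],[[0.3,0,0],0,-0.4],[[0.3,0,0],0,-0.4]])

```text
time_s: 15.95
ee_pos: [586.7, 17.1, 97.5]
ee_rot: [[0.0, -0.001, 1.0], [-0.0, 1.0, 0.001], [-1.0, -0.0, 0.0]]
wrist_force: [-0.2, -0.9, -1.1]
opening: 36.0
```

>>> carry_out(steps=[[[0.3,0,0],0,-0.4],[[0.3,0,0],0,-0.4],[[0.3,0,0],0,-0.4]])

```text
time_s: 16.25
ee_pos: [586.7, 17.0, 88.5]
ee_rot: [[0.0, -0.001, 1.0], [-0.0, 1.0, 0.001], [-1.0, -0.0, 0.0]]
wrist_force: [-0.8, -0.0, -1.1]
opening: 36.0
```

>>> carry_out(steps=[[[0.4,0,0],0,-0.4],[[0.4,0,0],0,-0.4],[[0.4,0,0],0,-0.4],[[0.2,0,0],0,-0.4]])

```text
time_s: 16.65
ee_pos: [586.5, 17.1, 74.2]
ee_rot: [[-0.001, -0.001, 1.0], [0.0, 1.0, 0.001], [-1.0, 0.0, -0.001]]
wrist_force: [-0.2, 0.0, -1.0]
opening: 35.6
```

>>> carry_out(steps=[[[0.15,0,0],0,-0.4],[[0.1,0,0],0,-0.4],[[0.1,0,0],0,-0.4],[[0,0,0],0,-0.4]])

```text
time_s: 17.05
ee_pos: [586.7, 17.1, 71.2]
ee_rot: [[0.0, -0.001, 1.0], [-0.0, 1.0, 0.001], [-1.0, -0.0, 0.0]]
wrist_force: [-0.0, -0.0, -2.0]
opening: 35.6
```

>>> carry_out(steps=[[[0.1,0,0],0,-0.4],[[0.05,0,0],0,-0.4],[[0,0,0],0,-0.4]])

```text
time_s: 17.35
ee_pos: [586.6, 17.1, 69.7]
ee_rot: [[-0.0, -0.001, 1.0], [0.0, 1.0, 0.001], [-1.0, 0.0, -0.0]]
wrist_force: [0.5, -0.4, -0.3]
opening: 35.4
```

>>> carry_out(steps=[[[0.05,0,0],0,-0.4],[[0,0,0],0,-0.4],[[0,0,0],0,-0.4]])

```text
time_s: 17.65
ee_pos: [586.7, 17.1, 69.3]
ee_rot: [[0.0, -0.001, 1.0], [-0.0, 1.0, 0.001], [-1.0, -0.0, 0.0]]
wrist_force: [0.3, 0.5, -0.5]
opening: 35.7
```

>>> carry_out(steps=[[[0.05,0,0],0,-0.4],[[0,0,0],0,-0.4],[[0,0,0],0,-0.4]])

```text
time_s: 17.95
ee_pos: [586.8, 17.1, 69.0]
ee_rot: [[0.0, -0.001, 1.0], [-0.0, 1.0, 0.001], [-1.0, -0.0, 0.0]]
wrist_force: [-1.7, 0.7, 2.9]
opening: 35.4
```

The sleeve makes contact at the expected height (69.0), so I'll release it, rise, and check.

>>> carry_out(steps=[[[0,0,0],0,0.6],[[0,0,0],0,0.6],[[0,0,0],0,0.6],[[0,0,0],0,0.6]])

```text
time_s: 18.35
ee_pos: [586.6, 17.1, 68.6]
ee_rot: [[-0.0, -0.001, 1.0], [0.0, 1.0, 0.001], [-1.0, 0.0, -0.0]]
wrist_force: [0.4, -0.2, 0.3]
opening: 65.9
```

>>> carry_out(steps=[[[-3,0,0],0,0.6],[[-4,0,0],0,0.6],[[-4,0,-2],0,0.6],[[0,0,-2],0,0.6],[[0,0,0],0,0.6]])

```text
time_s: 18.85
ee_pos: [545.4, 17.2, 179.8]
ee_rot: [[0.001, -0.001, 1.0], [-0.0, 1.0, 0.001], [-1.0, -0.0, 0.001]]
wrist_force: [0.5, 0.9, -0.1]
opening: 70.7
```

>>> carry_out(steps=[[[0,0,0],0,0.6],[[0,0,0],0,0.6],[[0,0,0],0,0.6]])

```text
time_s: 19.15
ee_pos: [547.1, 17.0, 177.9]
ee_rot: [[-0.001, -0.001, 1.0], [0.0, 1.0, 0.001], [-1.0, 0.0, -0.001]]
wrist_force: [-0.7, 0.6, -0.0]
opening: 70.3
```

```bash
python3 shaft.py w9; python3 - <<'E'
from h import *
c=dict(np.load("w9.npz")); H=hsv(c); h,sa,v=[H[...,i].astype(int) for i in range(3)];P=pts(c)
for n,m in [("blue",(h>105)&(h<130)&(sa>130)&(v>40)),("cop",((h<12)|(h>174))&(sa>80)&(v>40))]:
  for cm,st,ce in comps(m,100):
    print(n,st,np.round(np.percentile(P[cm],[2,50,90,97],axis=0),1).tolist())
cv2.imwrite("pics/w9c.png",cv2.resize(c["img"][200:340,205:365],None,fx=4.5,fy=4.5,interpolation=cv2.INTER_NEAREST)[:,:,::-1])
E
```

```text
tcp [547.1  17.  178. ] 70.17876789150203
brass [262 261  48  40 912] top rect [587.7  17. ] [16.  15.7] ang 63.7 depth centroid [588.2  17.2 109.7] 479
blue [260 223  52  41 710] [[568.1, -1.1, 39.7], [571.5, 18.5, 59.0], [582.3, 34.8, 62.3], [588.6, 37.2, 63.9]]
blue [  0 225  12  28 241] [[584.5, -246.8, 1.6], [594.5, -242.0, 8.2], [602.4, -240.8, 15.1], [604.3, -240.3, 16.4]]
cop [262 238  47  47 933] [[570.4, 1.8, 67.4], [576.1, 18.4, 84.6], [591.4, 31.5, 86.3], [595.1, 33.5, 86.8]]
```

View pics/w9c.png

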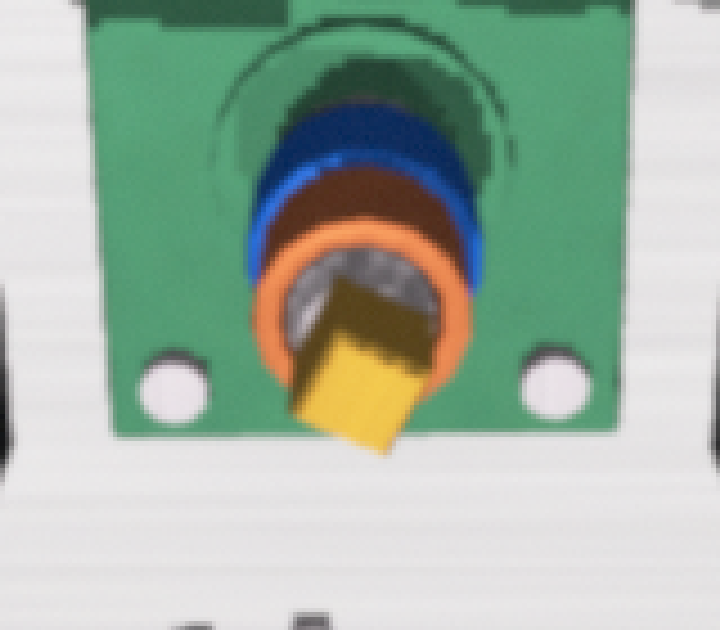

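The sleeve is home, with its copper top at z≈86 and the ring at (287,262). The square's edges lie at about 63.7°. Next is the hub.

>>> carry_out(steps=[[[0,4.4,0.7],0,1],[[0,4.4,0.7],0,1],[[0,4.4,0.7],0,1],[[0,4.4,0.7],0,1],[[0,4.4,0.7],0,1]])

```text
time_s: 19.7
ee_pos: [581.7, 239.0, 178.3]
ee_rot: [[-0.001, -0.001, 1.0], [-0.0, 1.0, 0.001], [-1.0, -0.0, -0.001]]
wrist_force: [0.6, -0.9, 0.6]
opening: 88.2
```

>>> carry_out(steps=[[[0,0,0],0,1],[[0,0,0],0,1],[[0,0,0],0,1],[[0,0,0],0,1]])

```text
time_s: 20.1
ee_pos: [581.6, 235.9, 178.8]
ee_rot: [[-0.0, 0.001, 1.0], [-0.0, 1.0, -0.001], [-1.0, -0.0, -0.0]]
wrist_force: [0.5, 0.4, 0.0]
opening: 88.3
```

```bash
cat > hub.py <<'E'
from h import *
import sys
name=sys.argv[1]; z=float(sys.argv[2])
c=optics.camera("wrist");cv2.imwrite(f"pics/{name}.png",c["img"][:,:,::-1]); np.savez(f"{name}.npz",**c)
s=telemetry.get_state();print("tcp",np.round(s["ee_pos"],1),np.round(s["ee_rot"],3).tolist())
H=hsv(c); h,sa,v=[H[...,i].astype(int) for i in range(3)]; P=pts(c)
for cm,st,ce in comps((h>18)&(h<38)&(sa>120)&(v>40),300):
  print(st,"z pct",np.round(np.percentile(P[cm][:,2],[5,50,95]),1))
  t=cm&(abs(P[...,2]-z)<4)
  t=cv2.morphologyEx(t.astype(np.uint8),cv2.MORPH_OPEN,np.ones((3,3)))
  cs,hi=cv2.findContours(t,cv2.RETR_CCOMP,cv2.CHAIN_APPROX_NONE)
  for k in cs:
    if cv2.contourArea(k)<60: continue
    X=np.array([ray(c,u,w,z)[:2] for u,w in k[:,0]],np.float32); rc=cv2.minAreaRect(X)
    print(" rect",np.round(rc[0],1),np.round(rc[1],1),round(rc[2],1))
E
python3 hub.py w10 36
```

```text
tcp [581.6 235.9 178.8] [[-0.0, 0.001, 1.0], [-0.0, 1.0, -0.001], [-1.0, -0.0, -0.0]]
[ 279  171   56   58 2393] z pct [ 7.  34.2 36.8]
 rect [591.6 255.4] [34.8 33.6] 2.0
 rect [591.6 255.4] [18.5 19.2] 3.4
[  32  325   46   73 1482] z pct [251.6 260.5 264.1]
[ 493  325   46   73 1472] z pct [252.1 260.8 264.3]
[ 192  378   88   42 3155] z pct [87.  88.1 89.1]
```

View pics/w10.png

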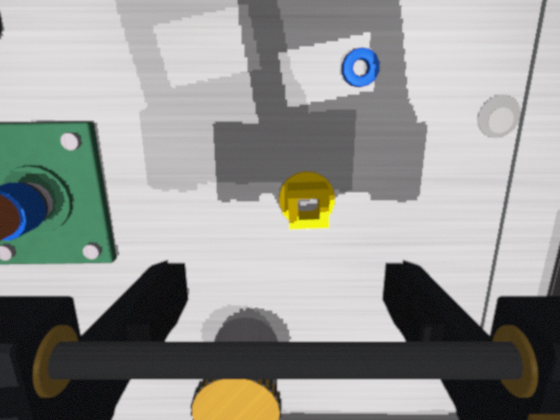

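The hub is at (307,200) in the image: boss centre (591.6,255.4), top at 36, boss yaw about 2–3°. I'll turn the jaws -2.5° to match and descend to TCP z≈12, above the flange.

>>> carry_out(steps=[[[0,1.95,1.0],-2.5,1],[[4,0,0],0,1],[[4,0,0],0,1],[[3,0,0],0,1],[[0,0,0],0,1]])

```text
time_s: 20.65
ee_pos: [589.7, 255.3, 65.0]
ee_rot: [[-0.008, -0.043, 0.999], [-0.002, 0.999, 0.043], [-1.0, -0.001, -0.008]]
wrist_force: [-0.5, -0.9, -0.6]
opening: 87.8
```

>>> carry_out(steps=[[[0,0,0],0,1],[[0,0,0],0,1]])

```text
time_s: 20.85
ee_pos: [592.6, 256.5, 71.0]
ee_rot: [[0.004, -0.044, 0.999], [0.001, 0.999, 0.044], [-1.0, 0.001, 0.004]]
wrist_force: [0.0, 0.8, 0.3]
opening: 88.1
```

```bash
python3 hub.py w11 36
```

```text
tcp [592.5 256.6  71. ] [[0.004, -0.044, 0.999], [0.001, 0.999, 0.044], [-1.0, 0.001, 0.004]]
[ 242  188   83   90 5669] z pct [ 7.1 32.8 36.7]
 rect [591.7 255.6] [35.  33.9] 2.4
 rect [592.3 254.9] [18.1 20.3] 2.4
[  32  325   46   73 1504] z pct [143.7 152.6 156.3]
[ 493  325   46   73 1484] z pct [144.5 153.  156.5]
```

View pics/w11.png

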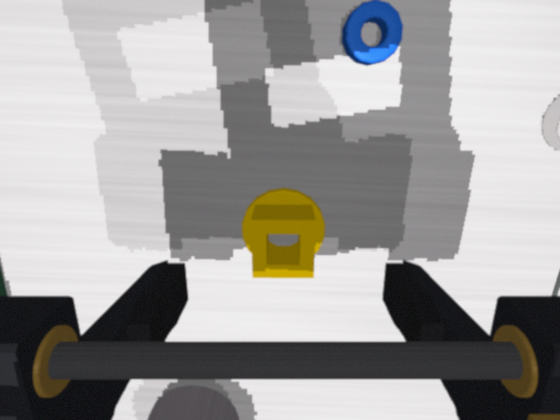

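The wrist view shows the hub centred at (284,235) and aligned at 2.4°. Now the final approach and grip.

>>> carry_out(steps=[[[2,-0.1,-0.07],0,1],[[2,0,0],0,1],[[1,0,0],0,1],[[0.8,0,0],0,1],[[0,0,0],0,1]])

```text
time_s: 21.4
ee_pos: [590.8, 255.5, 10.6]
ee_rot: [[-0.0, -0.045, 0.999], [-0.0, 0.999, 0.045], [-1.0, -0.0, -0.0]]
wrist_force: [-0.4, 0.5, -0.1]
opening: 88.2
```

>>> carry_out(steps=[[[0,0,0],0,-0.4],[[0,0,0],0,-0.4],[[0,0,0],0,-0.4],[[0,0,0],0,-0.4],[[0,0,0],0,-0.4]], squeeze=18)

```text
time_s: 21.9
ee_pos: [590.9, 255.5, 10.9]
ee_rot: [[0.0, -0.045, 0.999], [0.0, 0.999, 0.045], [-1.0, 0.0, 0.0]]
wrist_force: [0.1, -0.0, 0.4]
opening: 50.4
```

>>> carry_out(steps=[[[0,0,0],0,-0.4],[[0,0,0],0,-0.4],[[0,0,0],0,-0.4],[[0,0,0],0,-0.4],[[0,0,0],0,-0.4]])

```text
time_s: 22.4
ee_pos: [590.8, 255.5, 10.8]
ee_rot: [[0.0, -0.045, 0.999], [-0.0, 0.999, 0.045], [-1.0, -0.0, 0.0]]
wrist_force: [-0.0, -0.3, -0.2]
opening: 33.8
```

>>> carry_out(steps=[[[-0.5,0,0],0,-0.4],[[-4,0,0],0,-0.4],[[-5,0,0],0,-0.4],[[-5,0,0],0,-0.4],[[-0.5,0,0],0,-0.4]])

```text
time_s: 22.9
ee_pos: [592.9, 256.1, 168.0]
ee_rot: [[0.012, -0.045, 0.999], [0.003, 0.999, 0.045], [-1.0, 0.002, 0.012]]
wrist_force: [0.4, 0.6, -0.8]
opening: 33.8
```

>>> carry_out(steps=[[[-0.9,-4.7,-1.0],0,-0.4],[[-0.9,-4.7,-1.0],0,-0.4],[[-0.9,-4.7,-1.0],0,-0.4],[[-0.9,-4.7,-1.0],0,-0.4],[[-0.9,-4.7,-1.0],0,-0.4]])

```text
time_s: 23.4
ee_pos: [550.4, 16.9, 205.8]
ee_rot: [[-0.001, -0.045, 0.999], [0.0, 0.999, 0.045], [-1.0, 0.0, -0.001]]
wrist_force: [0.2, 0.4, -0.4]
opening: 33.5
```

>>> carry_out(steps=[[[0,0,0],7.2,-0.4],[[0,0,0],7.2,-0.4],[[0,0,0],7.2,-0.4],[[0,0,0],7.2,-0.4],[[0,0,0],0,-0.4]])

```text
time_s: 23.9
ee_pos: [551.1, 18.6, 205.4]
ee_rot: [[-0.001, 0.443, 0.896], [0.0, 0.896, -0.443], [-1.0, -0.0, -0.001]]
wrist_force: [-0.1, 0.6, -1.2]
opening: 34.1
```

>>> carry_out(steps=[[[0,0,0],0,-0.4],[[0,0,0],0,-0.4],[[0,0,0],0,-0.4]])

```text
time_s: 24.2
ee_pos: [551.3, 18.6, 205.7]
ee_rot: [[-0.0, 0.441, 0.898], [-0.0, 0.898, -0.441], [-1.0, -0.0, -0.0]]
wrist_force: [0.1, -0.5, -1.7]
opening: 33.6
```

```bash
python3 shaft.py w12; python3 - <<'E'
from h import *
s=telemetry.get_state(); print(np.round(s["ee_rot"],3).tolist(), np.round(s["joint_pos"],2))
c=dict(np.load("w12.npz")); H=hsv(c); h,sa,v=[H[...,i].astype(int) for i in range(3)]; P=pts(c)
z=s["ee_pos"][2]+25.2
for cm,st,ce in comps((h>18)&(h<38)&(sa>120)&(v>40),300):
  print(st,np.round(np.percentile(P[cm][:,2]-s["ee_pos"][2],[5,50,75,95]),1))
  t=(cm&(abs(P[...,2]-z)<5)).astype(np.uint8)
  for k in cv2.findContours(t,cv2.RETR_CCOMP,cv2.CHAIN_APPROX_NONE)[0]:
    if cv2.contourArea(k)<100: continue
    X=np.array([ray(c,u,w,z)[:2] for u,w in k[:,0]],np.float32); rc=cv2.minAreaRect(X)
    print(" rect rel tcp",np.round(np.array(rc[0])-s["ee_pos"][:2],2),np.round(rc[1],1),round(rc[2],1))
E
```

```text
tcp [551.3  18.6 205.7] 33.89706239700579
[[-0.0, 0.441, 0.897], [-0.0, 0.897, -0.441], [-1.0, -0.0, -0.0]] [-0.18  0.41  1.35 -0.    1.38 -1.29]
[  234   224   104   118 10105] [-3.8 19.5 25.  25.9]
 rect rel tcp [-2.77  1.86] [35.  30.3] 63.8
 rect rel tcp [-0.07  0.29] [18.1 15.8] 63.8
[ 526  286   34   57 1251] [-126.8 -117.6 -117.1 -116.4]
[165 325  24  73 851] [73.1 82.  84.1 85.4]
[381 325  25  73 857] [73.6 82.4 84.4 85.6]
[394 414 128   6 733] [87.7 88.7 89.2 89.8]
```

View pics/w12.png

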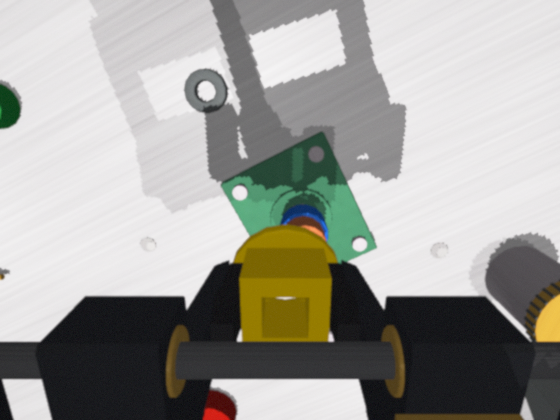

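The hub is held at 63.8°, which matches the square at 63.7°. I'll move over the shaft and lower to 14 mm above its top.

>>> carry_out(steps=[[[0,0.75,1.63],0,-0.4],[[1,0.76,1.63],0,-0.4],[[2.5,0,0],0,-0.4],[[2.5,0,0],0,-0.4],[[1,0,0],0,-0.4]])

```text
time_s: 24.75
ee_pos: [586.4, 17.8, 133.5]
ee_rot: [[-0.004, 0.442, 0.897], [0.001, 0.897, -0.442], [-1.0, -0.001, -0.003]]
wrist_force: [0.6, 0.7, -0.7]
opening: 33.5
```

>>> carry_out(steps=[[[0,0,0],0,-0.4],[[0,0,0],0,-0.4],[[0,0,0],0,-0.4]])

```text
time_s: 25.05
ee_pos: [587.8, 17.6, 137.1]
ee_rot: [[0.002, 0.442, 0.897], [-0.0, 0.897, -0.442], [-1.0, 0.001, 0.002]]
wrist_force: [-0.9, 0.6, -0.5]
opening: 33.7
```

```bash
python3 - <<'E'
from h import *
s=telemetry.get_state(); print(np.round(s["ee_pos"],1))
c=optics.camera("side");np.savez("s13.npz",**c)
H=hsv(c); h,sa,v=[H[...,i].astype(int) for i in range(3)]
def xof(u,w,y=17):
    R,t,K=c["R"],c["t"],c["K"];o=-R.T@t;d=R.T@np.linalg.inv(K)@np.array([u,w,1.]);p=o+d*(y-o[1])/d[1];return np.round(p,1)
for cm,st,ce in comps((h>14)&(h<36)&(sa>90)&(v>30),15):
    if 250<ce[0]<300 and 150<ce[1]<240:
      for row in range(st[1],st[1]+st[3]):
        cols=np.where(cm[row])[0]; a,b=xof(cols.min(),row),xof(cols.max(),row); print(row,cols.min(),cols.max(),"x mid",round((a[0]+b[0])/2,1),"z",a[2])
      print()
cv2.imwrite("pics/s13.png",cv2.resize(c["img"][150:250,220:340],None,fx=6,fy=6,interpolation=cv2.INTER_NEAREST)[:,:,::-1])
w=optics.camera("wrist");cv2.imwrite("pics/w13.png",w["img"][:,:,::-1]);np.savez("w13.npz",**w)
E
```

```text
[587.8  17.6 137.1]
169 277 278 x mid 593.7 z 182.8
170 276 279 x mid 593.7 z 180.6
171 276 279 x mid 593.7 z 178.4
172 277 280 x mid 595.4 z 176.0
173 277 280 x mid 595.4 z 173.7
174 277 285 x mid 600.0 z 171.4
175 277 286 x mid 600.8 z 169.1
176 277 286 x mid 600.8 z 166.7
177 275 286 x mid 599.0 z 164.7
178 275 286 x mid 599.0 z 162.4
179 275 286 x mid 599.0 z 160.0
180 275 286 x mid 599.0 z 157.7
181 275 286 x mid 599.0 z 155.3
182 275 286 x mid 598.9 z 152.9
183 275 286 x mid 598.9 z 150.6
184 275 286 x mid 598.9 z 148.2
185 275 286 x mid 598.8 z 145.8
186 275 287 x mid 599.8 z 143.4
187 275 288 x mid 600.7 z 140.9
188 275 288 x mid 600.7 z 138.5
189 275 287 x mid 599.8 z 136.1
190 275 286 x mid 598.8 z 133.6
191 275 286 x mid 598.8 z 131.1
192 275 286 x mid 598.8 z 128.7
193 275 287 x mid 599.7 z 126.2
194 275 287 x mid 599.7 z 123.7
195 264 287 x mid 589.2 z 122.9
196 264 287 x mid 589.2 z 120.4
197 265 285 x mid 588.2 z 117.8
198 266 284 x mid 588.1 z 115.1
199 268 283 x mid 589.0 z 112.2
200 269 280 x mid 587.0 z 109.5
201 271 280 x mid 589.0 z 106.6
202 271 280 x mid 588.9 z 104.0
203 271 280 x mid 588.9 z 101.4
204 270 280 x mid 587.8 z 99.0
205 270 280 x mid 587.8 z 96.3
206 270 280 x mid 587.8 z 93.7
207 270 279 x mid 586.8 z 91.1
208 271 278 x mid 586.7 z 88.3
209 274 278 x mid 589.6 z 85.1
```

View pics/s13.png

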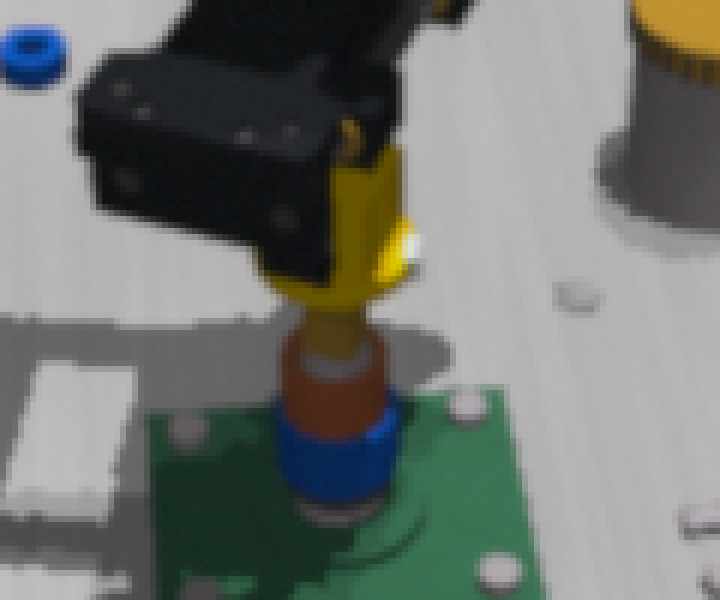

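View pics/w13.png

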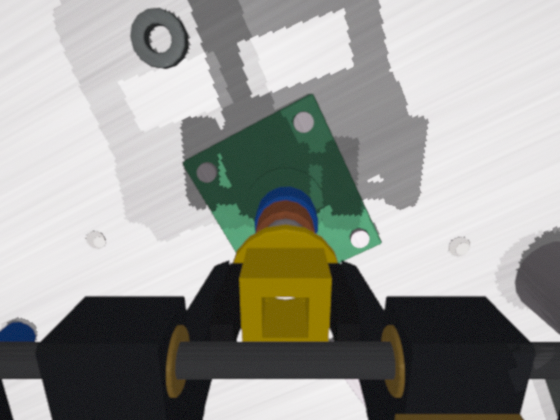

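In both views the flange and shaft line up within about 1 mm. I'll correct slightly and lower gently onto the end.

>>> carry_out(steps=[[[0.6,-0.01,-0.04],0,-0.4],[[0.6,0,0],0,-0.4],[[0.3,0,0],0,-0.4],[[0.2,0,0],0,-0.4],[[0,0,0],0,-0.4]])

```text
time_s: 25.65
ee_pos: [586.7, 17.8, 118.4]
ee_rot: [[-0.001, 0.442, 0.897], [0.0, 0.897, -0.442], [-1.0, -0.0, -0.001]]
wrist_force: [-0.6, 0.2, -1.2]
opening: 33.8
```

>>> carry_out(steps=[[[0.2,0,0],0,-0.4],[[0.2,0,0],0,-0.4],[[0,0,0],0,-0.4]])

```text
time_s: 25.95
ee_pos: [586.7, 17.8, 114.5]
ee_rot: [[-0.0, 0.442, 0.897], [0.0, 0.897, -0.442], [-1.0, -0.0, -0.0]]
wrist_force: [0.2, -0.4, -0.3]
opening: 33.7
```

>>> carry_out(steps=[[[0.15,0,0],0,-0.4],[[0.1,0,0],0,-0.4],[[0,0,0],0,-0.4]])

```text
time_s: 26.25
ee_pos: [586.8, 17.8, 112.1]
ee_rot: [[-0.0, 0.442, 0.897], [0.0, 0.897, -0.442], [-1.0, -0.0, -0.0]]
wrist_force: [1.6, 0.1, -0.4]
opening: 33.7
```

>>> carry_out(steps=[[[0.05,0.02,0.04],0,-0.4],[[0.05,0,0],0,-0.4],[[0,0,0],0,-0.4]])

```text
time_s: 26.55
ee_pos: [587.3, 17.8, 111.2]
ee_rot: [[-0.0, 0.442, 0.897], [-0.0, 0.897, -0.442], [-1.0, -0.0, -0.0]]
wrist_force: [-0.1, 0.2, 0.1]
opening: 34.0
```

>>> carry_out(steps=[[[0.1,0,0],0,-0.4],[[0,0,0],0,-0.4],[[0,0,0],0,-0.4]])

```text
time_s: 26.85
ee_pos: [587.3, 17.7, 110.2]
ee_rot: [[-0.0, 0.442, 0.897], [0.0, 0.897, -0.442], [-1.0, 0.0, -0.0]]
wrist_force: [-0.3, -0.8, -0.7]
opening: 33.9
```

>>> carry_out(steps=[[[0.1,0,0],0,-0.4],[[0,0,0],0,-0.4],[[0,0,0],0,-0.4]])

```text
time_s: 27.15
ee_pos: [587.3, 17.8, 109.2]
ee_rot: [[-0.0, 0.442, 0.897], [-0.0, 0.897, -0.442], [-1.0, -0.0, -0.0]]
wrist_force: [0.1, -0.3, -0.7]
opening: 33.9
```

The underside is now below the 63 mm "not lined up" limit with no force, so the socket has found the square. I'll ease it down; home should be at TCP z≈96.8.

>>> carry_out(steps=[[[0.15,0,0],0,-0.4],[[0.15,0,0],0,-0.4],[[0.15,0,0],0,-0.4],[[0,0,0],0,-0.4]])

```text
time_s: 27.55
ee_pos: [587.2, 17.8, 104.5]
ee_rot: [[-0.001, 0.442, 0.897], [0.0, 0.897, -0.442], [-1.0, -0.0, -0.001]]
wrist_force: [0.9, 0.5, -0.6]
opening: 34.2
```

>>> carry_out(steps=[[[0.15,0,0],0,-0.4],[[0.15,0,0],0,-0.4],[[0.15,0,0],0,-0.4],[[0,0,0],0,-0.4]])

```text
time_s: 27.95
ee_pos: [587.2, 17.8, 100.0]
ee_rot: [[-0.0, 0.442, 0.897], [0.0, 0.897, -0.442], [-1.0, -0.0, -0.0]]
wrist_force: [-0.2, 0.3, 0.1]
opening: 33.6
```

>>> carry_out(steps=[[[0.1,0,0],0,-0.4],[[0.1,0,0],0,-0.4],[[0,0,0],0,-0.4]])

```text
time_s: 28.25
ee_pos: [587.2, 17.8, 98.1]
ee_rot: [[-0.0, 0.442, 0.897], [0.0, 0.897, -0.442], [-1.0, -0.0, -0.0]]
wrist_force: [0.0, 0.4, -0.4]
opening: 33.5
```

>>> carry_out(steps=[[[0.08,0,0],0,-0.4],[[0,0,0],0,-0.4],[[0,0,0],0,-0.4]])

```text
time_s: 28.55
ee_pos: [587.3, 17.8, 97.5]
ee_rot: [[0.0, 0.442, 0.897], [0.0, 0.897, -0.442], [-1.0, 0.0, 0.0]]
wrist_force: [0.4, -0.4, -1.3]
opening: 33.6
```

>>> carry_out(steps=[[[0.05,0,0],0,-0.4],[[0,0,0],0,-0.4],[[0,0,0],0,-0.4]])

```text
time_s: 28.85
ee_pos: [587.3, 17.7, 97.0]
ee_rot: [[-0.0, 0.442, 0.897], [-0.0, 0.897, -0.442], [-1.0, -0.0, -0.0]]
wrist_force: [-0.3, -0.2, -0.8]
opening: 33.5
```

>>> carry_out(steps=[[[0.05,0,0],0,-0.4],[[0,0,0],0,-0.4],[[0,0,0],0,-0.4]])

```text
time_s: 29.15
ee_pos: [587.4, 17.7, 96.7]
ee_rot: [[0.0, 0.442, 0.897], [-0.0, 0.897, -0.442], [-1.0, 0.0, 0.0]]
wrist_force: [-0.9, 0.2, 1.9]
opening: 34.0
```

Gentle contact (about 3 N) at 96.7, as predicted. I'll release, rise straight up, and verify.

>>> carry_out(steps=[[[0,0,0],0,0.6],[[0,0,0],0,0.6],[[0,0,0],0,0.6],[[0,0,0],0,0.6],[[0,0,0],0,0.6]])

```text
time_s: 29.65
ee_pos: [587.3, 17.7, 96.4]
ee_rot: [[-0.0, 0.442, 0.897], [-0.0, 0.897, -0.442], [-1.0, -0.0, -0.0]]
wrist_force: [-0.3, 0.1, -0.4]
opening: 69.9
```

>>> carry_out(steps=[[[-2,0,0],0,0.6],[[-4,0,0],0,0.6],[[-4,0,-2],0,0.6],[[0,0,-4],0,0.6],[[0,0,0],0,0.6]])

```text
time_s: 30.15
ee_pos: [530.4, 46.0, 197.5]
ee_rot: [[-0.001, 0.441, 0.898], [0.0, 0.898, -0.441], [-1.0, 0.0, -0.001]]
wrist_force: [0.6, -1.0, -0.5]
opening: 70.5
```

>>> carry_out(steps=[[[0,0,0],0,0.6],[[0,0,0],0,0.6],[[0,0,0],0,0.6]])

```text
time_s: 30.45
ee_pos: [534.1, 43.9, 195.9]
ee_rot: [[-0.001, 0.443, 0.897], [0.0, 0.897, -0.443], [-1.0, -0.0, -0.001]]
wrist_force: [-0.1, 1.3, -0.4]
opening: 70.1
```

```bash
python3 hub.py w14 122; python3 - <<'E'
from h import *
c=dict(np.load("w14.npz"));H=hsv(c); h,sa,v=[H[...,i].astype(int) for i in range(3)];P=pts(c)
cm=(h>18)&(h<38)&(sa>120)&(v>40)
for n,m in [("blue",(h>105)&(h<130)&(sa>130)&(v>40)),("cop",((h<12)|(h>174))&(sa>80)&(v>40))]:
  for q,st,ce in comps(m,60): print(n,st,np.round(np.percentile(P[q],[2,50,97],axis=0),1).tolist())
s=optics.camera("side")
a=cv2.resize(c["img"][170:370,180:400],(440,400)); b=cv2.resize(s["img"][150:250,235:325],(360,400))
cv2.imwrite("pics/fin.png",np.hstack([a,b])[:,:,::-1])
E
```

```text
tcp [534.   43.9 195.9] [[-0.001, 0.443, 0.897], [0.0, 0.897, -0.443], [-1.0, -0.0, -0.001]]
[ 252  253   67   76 4024] z pct [ 92.5 113.  122.5]
 rect [587.1  18. ] [33.9 35.5] 63.7
 rect [587.8  17.5] [18.8 17.4] 63.7
[  75  325   39   73 1285] z pct [269.  277.7 281.4]
[ 456  325   39   73 1272] z pct [269.3 278.1 281.5]
[484 414  76   6 447] z pct [283.7 284.7 285.7]
blue [516   0  39  12 330] [[481.5, 282.0, 3.9], [489.4, 288.0, 13.4], [494.4, 300.5, 15.8]]
blue [264 236  45  25 567] [[567.9, 8.1, 39.4], [571.3, 27.6, 55.8], [587.3, 38.5, 62.6]]
cop [181 415  32   5 123] [[736.2, -191.5, 1.3], [740.3, -174.4, 4.6], [751.6, -162.4, 8.5]]
```

View pics/fin.png

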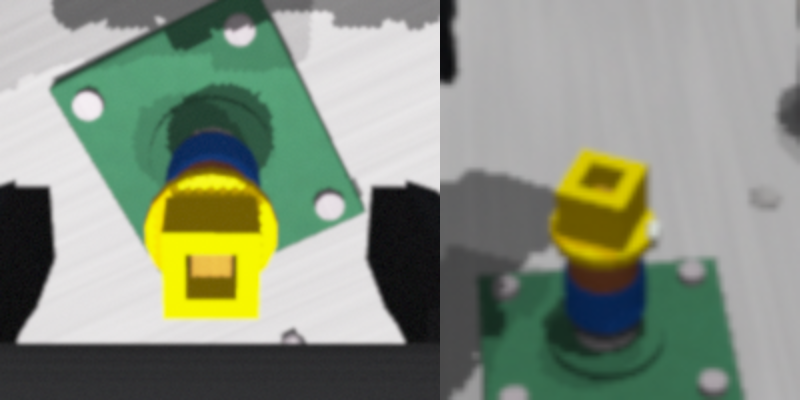

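The final picture shows the hub down on the sleeve: boss top at z≈122 (home is 36+86=122), centred on the shaft, brass square visible in the socket. The gripper is clear and nothing else was touched, so I'm handing in.

```bash
python3 -c "
from plant import r
print(r.sign_off())"
```

```text
the job is handed in; nothing more can be done
None
```

I built the stack in order and handed it in at about 30.5 s. The large blue bushing is on the shoulder, the copper sleeve is on the bushing, and the yellow hub is on top, flange down. Each was lowered to light contact (about 2–4 N) and let go before the next. I lined the hub up from camera measurements (hub 63.8°, square 63.7°), so it slid over the square without any turning by feel.

**Last checks:**
- **Heights:** the bushing top was at about 62 mm and the hub top at about 122 mm, both at home. The sleeve top was at about 86 mm when I placed it. After the hub went on, its height was only confirmed by contact at the predicted height and by the side view.
- **Centring:** the hub centre measured within about 1 mm of the shaft axis. The socket rim and boss outline disagreed by about 0.7 mm, which is within the camera calibration error.
- **Clearance:** the gripper is open and well clear of the stack. I went near no other part, but I did not measure their positions again at the end.

No checks failed, and the sign-off gives no verdict.

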